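# Swap the bottles in the sliding-door dressing cabinet

### The job

The wound has been rinsed, so change over the bottles for the antiseptic step. Slide the clear door in front of the brown iodine bottle past the other door, take the brown bottle out and stand it upright in the free part of the steel instrument tray; then stand the white saline bottle with the blue cap upright in the compartment the brown one left, and slide the door fully shut again. Leave the pad box, the gallipot and the forceps where they are, and do not tip either bottle over.

Things in the scene. Friction and masses are not known exactly. Their poses are not given: they have to be found in the camera images.
- cabinet: Bench-top dressing cabinet, fixed: 300 deep (x) x 440 wide (y) x 195 high, clear acrylic, aluminium edges, white floor and back. Origin: centre of its underside; x from front to back, y to its left seen from the front, z up. Front lip at x = -150, 55 high; from there the door plane rises backwards at 35 degrees from horizontal to the edge of a flat roof (x = 50 to 150, height 195).
- place_left (a point): Middle of the left compartment's bottle place, on the inner floor (12 above the worktop), at x = 40, y = 120 of the cabinet, below the roof's edge: it is reached through the slanted opening with the tool tilted about 35 degrees. Inside, the compartment is 211 wide, from a clear 5 thick partition at y = 0 to y = 214. It holds the brown bottle or the pad box; the other place holds the other.
- place_right (a point): The same in the right compartment, at x = 40, y = -120 of the cabinet. With its door fully open the clear opening of a compartment is 180 wide, from the cabinet's side wall inwards, and about 215 up the slope. A label roll, 32 high, is fixed on the roof near the middle.
- door_left (a joint): Left clear sliding door (232 up the slope x 223 wide x 4 thick) on the outer track. 0 = shut; grows to 0.180 m as it slides to the cabinet's right (-y) over the right door. Slides with about 2 N, stays where it is left.
- door_right (a joint): Right clear sliding door, same size, on the inner track, 10 lower. 0 = shut; grows to 0.180 m as it slides to the cabinet's left (+y) behind the left door. Slides with about 2 N, stays where it is left. One door can be open at a time: the outer door's edge and the inner door's handle stop each other.
- door_left_handle (a point): Middle of the grip bar of the left door's steel bow handle, near the door's outer edge; moves with the door. The bar runs up the slope, 100 long, 11 wide (across y), 14 thick, its middle 33 from the outer door's face. x axis up the slope along the bar, y the cabinet's y (direction of sliding), z out of the slope.
- door_right_handle (a point): Middle of the grip bar of the right door's bow handle, same bar and axes. It stands just as high, 43 from the inner door's face, so that fingers on the bar pass over the outer door, whose face is 33 below the bar's middle.
- iodine_center (a point): Centre, half-way up, of the brown iodine bottle with black cap, loose, 0.11 kg: 90 high, body 52 diameter up to 70 high, cap 29 diameter. z axis up along the bottle. Starts upright in a compartment of the cabinet.
- saline_center (a point): Centre, half-way up, of the white saline bottle with blue cap, loose, 0.11 kg: 80 high, body 45 diameter up to 62 high, cap 25 diameter. z axis up. Starts upright on the worktop in front of the tray.
- pad_box: Blue carton of alcohol pads, loose, 58 (x) x 88 (y) x 62 high, origin at the centre of its underside; stands in the compartment that does not hold the brown bottle. Leave it there.
- tray: Pressed steel instrument tray, fixed, 298 (its x) x 218 (its y) x 25 high, inner floor 2 above the worktop and about 268 x 188. Origin: centre of its underside. Its +x half holds the gallipot and the forceps; its -x half (towards the cabinet) is free.
- gallipot: Small steel bowl, loose, 98 diameter, 36 high, in the tray's +x half; origin at the centre of its underside. Leave it.
- forceps: Dressing forceps, loose, 124 long, 9 high, lying in the tray's +x half; origin at the centre of the underside. Leave them.
Not all that is in view belongs to the job. What is meant by the part that bears saline_center is not green or pink, and is the smaller of those in its own colour.

How it is judged:
By the outcome, as a careful person would: the job done as asked, in the order asked, and still so for the second after the job is handed in, with the robot touching nothing.
It also fails if it takes over 67 s, if anything falls off the work surface, if the arm or the gripper's body presses on something with over 40 N, if the wrist force passes 120 N, or if a joint passes its speed limit or range.

### The arm

A 6-joint arm with a two-finger parallel gripper is mounted at the origin on a cart in front of the work surface, level with it; the furniture and walls round the work are solid. World frame = base frame: x ahead of the robot, y to its left, z up, the work surface at z = 0. Lengths are in mm, angles in rad, forces in N, time in s.
With the tool pointing down it reaches from about 275 to 1000 mm from the base axis. Payload 8.4 kg.
Tool frame: the origin (TCP) lies on the centre line of the jaws, within the pads' length; the fingertips stand 25 mm ahead of it and the grasp point (between the pads) lies 6 mm ahead of it; z points along the fingers, x is the direction in which the jaws open and shut, and the axes are right-handed (so a half turn about z gives the same grasp; the last joint's range is limited). The gripper opens to 85 mm and grips with 20 to 120 N. Pads are 22 mm wide; open, the fingers measure 114 mm over their backs; the gripper's body (76 mm by 85 mm) begins 54 mm behind the grasp point. The pads swing forward as they close: fully open they stand 13 mm farther back than shut.
Start: joints at [-1.163, 0.353, 1.633, -0, 1.155, -0.002], TCP at [249.015, -573.254, 256.281] pointing down, gripper open.
Joint ranges: [-2.63, 2.63], [-0.92, 2.1], [0.06, 2.66], [-1.3, 4.44], [0, 2.69], [-3.02, 3.02]. Speed limits (rad/s): [2.22, 2.22, 2.79, 3.14, 3.14, 3.14].

### API

Orientations are given as [roll, pitch, yaw] about the fixed x, y, z axes, in that order (R = Rz(yaw) Ry(pitch) Rx(roll)).
In Python, from rig import r gives the robot as it stands. The module is installed in compiled form; this text tells all that it offers.
- The arm moves only by the tool jog_arm, never from a script. Its argument "deltas" is a list of rows, each an object with "gripper": the gripper command: -1 is fully open, 1 is shut, values between are in proportion; "translation": the shift along the world's x, y, z in units of 10 cm (1.0 is 10 cm), a list of three; "dr": the turn, a rotation vector about the world's x, y, z in units of pi/2 rad (1.0 is pi/2 rad), a list of three. In form: [{"gripper": gripper, "translation": [x, y, z], "dr": [wx, wy, wz]}, ...]. A call has 1 to 12 rows; each row shifts and turns the commanded pose from where the row before left it; what a row does not reach is not made up. A row lasts 1/12 s, in which the tool goes at most 41.7 mm and 7.16 degrees, less where a joint would pass 70% of its speed; a pose out of reach is approached as far as the arm can. A call with a number of a shift or a turn outside -1 to 1 is refused whole. A call with a gripper value outside its range is refused whole. The fingers move at their own pace and stop on an object; "squeeze" is the grip in N (left out, the last holds). Time passes only in rows, so rows that do not move let the fingers close. It gives the time, the measured TCP pose, the force and the opening at its end, in the units of the state.
- r.sense(): the state, without advancing time (a new reading comes with each control period).
- r.grab_frame(name): name is "scene" or "top" or "wrist"; returns the picture (420x560x3 uint8, blue, green, red); there is no depth.
- r.calibration(name): a dict with "mtx" (3x3 intrinsics, pixels), "k1" (the pictures are not rectified: a ray, as slopes to the right and down, at radius r is drawn at 1 + k1 r^2 times it, then the intrinsics apply), "world_from_camera" (4x4, takes a point from camera to world coordinates). Camera axes: x right, y down, z forward; pixel columns grow to the right and rows downward; lengths in mm; the calibration is good to about 2 mm. A picture is of the moment at which its call begins: read the wrist's pose just before it. calibration takes no time and is no camera call; for the wrist camera it gives the pose at the moment of the call.
- r.sign_off(): hands the job in, once; it reports no verdict.
The state is a dict: "clock": time; "qpos": joint angles; "qvel": joint speeds; "joint_efforts": joint torques, N m; "eef_pos": TCP position; "tcp_rot": TCP orientation; "contact_force": force on the tool from outside, world axes, zero at the start; "wrist_torque": the same for the moment, N m; "opening": opening from 0.0 (shut) to 1.0 (fully open).
Only numpy, scipy, OpenCV 4.12 (cv2) and the standard library are available. Lean on these libraries where they do the work, as an engineer would, in place of code of your own. Each camera call takes 0.05 s, during which the arm holds its last target. There are 200 camera calls.

## Working session

There is one attempt and no reset: what is moved stays moved. The work goes in short steps, Python scripts to look and compute and a tool call to move; the robot and the scene stay as the last step left them, time stands still between calls to the robot, and variables do not carry over. Pictures are saved under pics/ and viewed, about 8 in all and at most 12, crops included, and the job is handed in when it is done.

Besides the shell and the picture viewer there is one more tool, called after "Emit:" as a command line: name --argument value ..., lists and objects as JSON in quotes. jog_arm: Moves the arm, as the interface text tells. Shifts and turns lie within -1 to 1; 1 stands for 10 cm of shift or pi/2 rad of turn. Its arguments: {"type":"object","properties":{"deltas":{"type":"array"},"squeeze":{"type":"number"}},"required":["deltas"]}

```bash
mkdir -p pics
cat > h.py <<'E'
import numpy as np, cv2
from rig import r
def ray(n,u,v,c=None):
    c=c or r.calibration(n); M=np.array(c["mtx"]); T=np.array(c["world_from_camera"])
    d=np.array([(u-M[0,2])/M[0,0],(v-M[1,2])/M[1,1]]); s=d.copy()
    for _ in range(20): s=d/(1+c["k1"]*(s@s))
    return T[:3,3], T[:3,:3]@np.array([s[0],s[1],1])
def atz(n,u,v,z,c=None):
    o,d=ray(n,u,v,c); return (o+d*(z-o[2])/d[2]).round(1)
def proj(n,p,c=None):
    c=c or r.calibration(n); M=np.array(c["mtx"]); T=np.array(c["world_from_camera"])
    q=T[:3,:3].T@(np.array(p)-T[:3,3]); s=q[:2]/q[2]; s=s*(1+c["k1"]*(s@s))
    return (M[:2,:2]@s+M[:2,2]).round(1)
def tri(a,b):
    (o1,d1),(o2,d2)=ray(*a),ray(*b)
    t=np.linalg.lstsq(np.c_[d1,-d2],o2-o1,rcond=None)[0]
    p,q=o1+d1*t[0],o2+d2*t[1]; return ((p+q)/2).round(1),np.linalg.norm(p-q).round(1)
E
python3 - <<'E'
from h import *
for n in("scene","top"):
    cv2.imwrite(f"pics/{n}0.png",cv2.resize(r.grab_frame(n),(784,588),interpolation=cv2.INTER_CUBIC))
    c=r.calibration(n);print(n,c["mtx"],c["k1"],np.round(c["world_from_camera"],3))
print(r.sense())
E
```

```text
scene [[543.12260338   0.         284.79029858]
 [  0.         543.12260338 212.60474642]
 [  0.           0.           1.        ]] -0.02237794467854865 [[-2.920000e-01  4.070000e-01 -8.660000e-01  1.717771e+03]
 [ 9.570000e-01  1.240000e-01 -2.640000e-01  3.412900e+02]
 [-0.000000e+00 -9.050000e-01 -4.250000e-01  7.123820e+02]
 [ 0.000000e+00  0.000000e+00  0.000000e+00  1.000000e+00]]
top [[518.76883754   0.         278.51198723]
 [  0.         518.76883754 211.71431601]
 [  0.           0.           1.        ]] -0.04846383323656939 [[ 2.520000e-01 -7.670000e-01  5.910000e-01 -4.528110e+02]
 [-9.680000e-01 -2.030000e-01  1.490000e-01 -2.616870e+02]
 [ 6.000000e-03 -6.090000e-01 -7.930000e-01  1.435256e+03]
 [ 0.000000e+00  0.000000e+00  0.000000e+00  1.000000e+00]]
{'clock': 0.1, 'qpos': array([-1.16340383e+00,  3.53597105e-01,  1.63403929e+00,  9.96475891e-06,
        1.15521472e+00, -2.41008550e-03]), 'qvel': array([ 0.00120536, -0.00204147, -0.00271658, -0.001677  , -0.00036295,
        0.00119737]), 'joint_efforts': array([ 7.12520227e-05, -6.06355405e+01, -3.42820072e+01, -5.69702945e-05,
        3.90401328e-03, -6.64521409e-06]), 'eef_pos': array([ 248.8600291 , -572.8929923 ,  255.63412565]), 'tcp_rot': array([-3.14158051e+00,  1.25843285e-03, -1.16099777e+00]), 'contact_force': array([-0.43264162,  0.51186422, -0.29390532]), 'wrist_torque': array([ 0.00585635, -0.04838293, -0.01210924]), 'opening': 0.9969301225874071}
```

View pics/scene0.png

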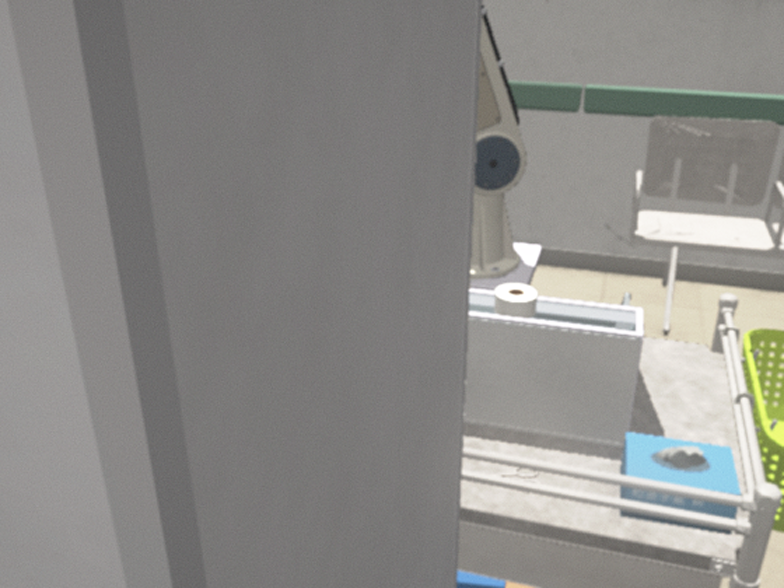

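View pics/top0.png

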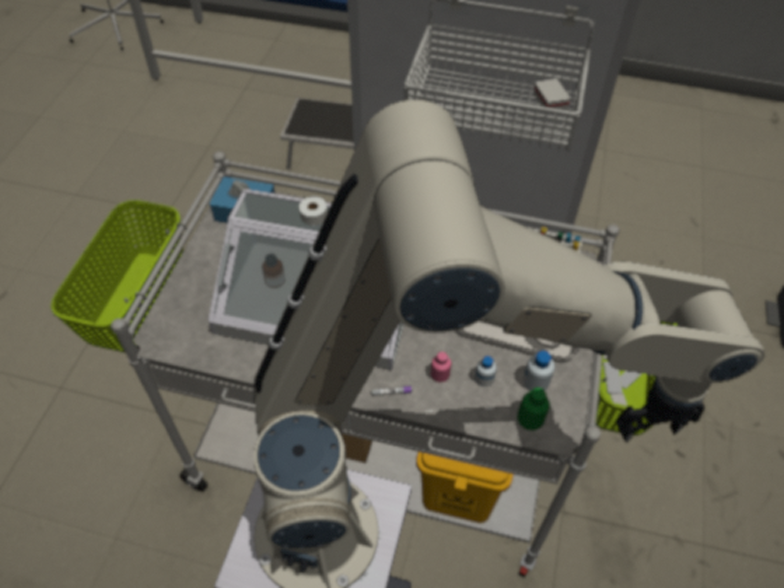

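The top view shows the brown bottle in the left compartment at about (273,268) and the small white/blue-cap bottle at (486,368). A larger one at (541,368) is a decoy. The arm hides the cabinet's middle, and the scene camera is mostly blocked.

Run:
```python
from h import *
k=1.4
f=lambda u,v,z:print((u,v,z),atz("top",u/k,v/k,z))
f(211,322,55);f(211,333,0);f(236,193,195);f(228,228,195);f(313,207,227)
f(271,259,102);f(275,282,12)
f(487,361,80);f(486,380,0);f(541,356,90);f(541,385,0)
f(390,365,0);f(570,352,25);f(575,235,0)
print(tri(("top",236/k,193/k),("scene",642/k,313/k)))
fr=r.grab_frame("wrist");cv2.imwrite("pics/w0.png",fr);c=r.calibration("wrist");print(np.round(c["world_from_camera"],3),c["mtx"])
t=r.grab_frame("top");cv2.imwrite("pics/t1.png",cv2.resize(t[120:290,130:430],None,fx=2.6,fy=2.6,interpolation=cv2.INTER_CUBIC))
```

```text
(211, 322, 55) [395.6 382.3  55. ]
(211, 333, 0) [399.2 395.2   0. ]
(236, 193, 195) [681.5 410.9 195. ]
(228, 228, 195) [569.  385.3 195. ]
(313, 207, 227) [654.7 203.1 227. ]
(271, 259, 102) [577.2 294.2 102. ]
(275, 282, 12) [577.9 295.6  12. ]
(487, 361, 80) [ 437.7 -259.8   80. ]
(486, 380, 0) [ 438.8 -266.5    0. ]
(541, 356, 90) [ 474.3 -373.1   90. ]
(541, 385, 0) [ 457.6 -390.9    0. ]
(390, 365, 0) [421.9 -43.2   0. ]
(570, 352, 25) [ 547.3 -442.7   25. ]
(575, 235, 0) [ 944.4 -419.9    0. ]
(array([658.3, 394.2, 219.8]), np.float64(5.8))
[[ 3.98000e-01 -8.70000e-01 -2.91000e-01  3.23158e+02]
 [-9.17000e-01 -3.78000e-01 -1.24000e-01 -5.40634e+02]
 [-2.00000e-03  3.17000e-01 -9.48000e-01  3.73479e+02]
 [ 0.00000e+00  0.00000e+00  0.00000e+00  1.00000e+00]] [[311.52121139   0.         282.26617169]
 [  0.         311.52121139 209.93437992]
 [  0.           0.           1.        ]]
```

View pics/t1.png

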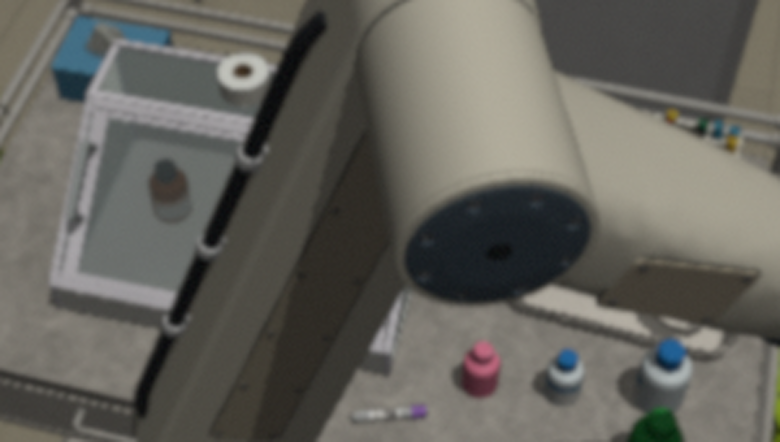

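Emit:
jog_arm --deltas '[{"gripper": -1,"translation": [0.12,0.33,0.13],"dr": [0,0,0.077]},{"gripper": -1,"translation": [0.12,0.33,0.13],"dr": [0,0,0.077]},{"gripper": -1,"translation": [0.12,0.33,0.13],"dr": [0,0,0.077]},{"gripper": -1,"translation": [0.12,0.33,0.13],"dr": [0,0,0.077]},{"gripper": -1,"translation": [0.12,0.33,0.13],"dr": [0,0,0.077]},{"gripper": -1,"translation": [0.12,0.33,0.13],"dr": [0,0,0.077]},{"gripper": -1,"translation": [0.12,0.33,0.13],"dr": [0,0,0.077]},{"gripper": -1,"translation": [0.12,0.33,0.13],"dr": [0,0,0.077]},{"gripper": -1,"translation": [0.12,0.33,0.13],"dr": [0,0,0.077]},{"gripper": -1,"translation": [0.12,0.33,0.13],"dr": [0,0,0.077]},{"gripper": -1,"translation": [0.12,0.33,0.13],"dr": [0,0,0.077]},{"gripper": -1,"translation": [0.12,0.33,0.13],"dr": [0,0,0.077]}]'

```text
clock: 1.2
eef_pos: [393.0, -175.6, 413.0]
tcp_rot: [3.141, -0.0, 0.296]
contact_force: [1.1, 0.3, 0.1]
opening: 0.997
```

Emit:
jog_arm --deltas '[{"gripper": -1,"translation": [0,0.35,0],"dr": [0,0,0.077]},{"gripper": -1,"translation": [0,0.35,0],"dr": [0,0,0.077]},{"gripper": -1,"translation": [0,0.35,0],"dr": [0,0,0.077]},{"gripper": -1,"translation": [0,0.35,0],"dr": [0,0,0.077]},{"gripper": -1,"translation": [0,0.35,0],"dr": [0,0,0.077]},{"gripper": -1,"translation": [0,0.35,0],"dr": [0,0,0.077]},{"gripper": -1,"translation": [0,0.35,0],"dr": [0,0,0.077]},{"gripper": -1,"translation": [0,0.35,0],"dr": [0,0,0.077]},{"gripper": -1,"translation": [0,0.35,0],"dr": [0,0,0.077]},{"gripper": -1,"translation": [0,0.35,0],"dr": [0,0,0.077]},{"gripper": -1,"translation": [0,0.35,0],"dr": [0,0,0.077]},{"gripper": -1,"translation": [-0.1,0.3,-0.1],"dr": [0,-0.07,0]}]'

```text
clock: 2.2
eef_pos: [385.6, 240.9, 403.0]
tcp_rot: [3.031, 0.005, 1.63]
contact_force: [0.0, -0.1, -0.5]
opening: 0.999
```

Emit:
jog_arm --deltas '[{"gripper": -1,"translation": [-0.05,0.2,-0.2],"dr": [0,-0.07,0]},{"gripper": -1,"translation": [-0.05,0.2,-0.2],"dr": [0,-0.07,0]},{"gripper": -1,"translation": [-0.05,0.2,-0.2],"dr": [0,-0.07,0]},{"gripper": -1,"translation": [0,0.1,-0.2],"dr": [0,-0.07,0]},{"gripper": -1,"translation": [0,0,0],"dr": [0,-0.04,0]}]'

```text
clock: 2.62
eef_pos: [366.8, 304.7, 322.8]
tcp_rot: [2.551, 0.032, 1.613]
contact_force: [-1.0, -1.5, -0.5]
opening: 1.0
```

Run:
```python
from h import *
s=r.sense();print(s["eef_pos"],s["tcp_rot"],s["qpos"],s["clock"])
import pickle
c=r.calibration("wrist");w=r.grab_frame("wrist");pickle.dump(c,open("c1.pkl","wb"))
cv2.imwrite("pics/w1.png",cv2.resize(w,(784,588),interpolation=cv2.INTER_CUBIC))
cv2.imwrite("pics/t2.png",cv2.resize(r.grab_frame("top")[110:300,130:450],None,fx=2.5,fy=2.5,interpolation=cv2.INTER_CUBIC))
```

```text
[366.82102258 304.65646051 322.8404515 ] [2.55062479 0.03208575 1.61279629] [ 1.01142078 -0.09990818  2.13281926 -0.65936666  0.88596447 -0.24179396] 2.6167
```

View pics/w1.png

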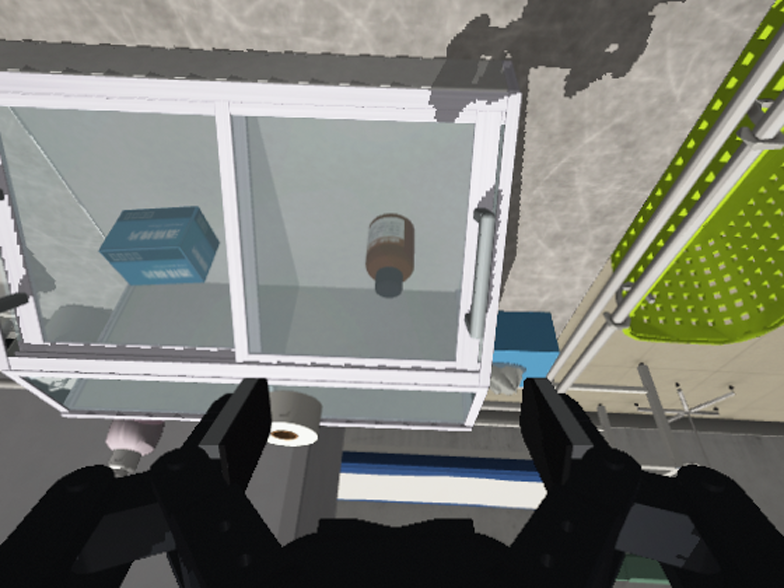

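View pics/t2.png

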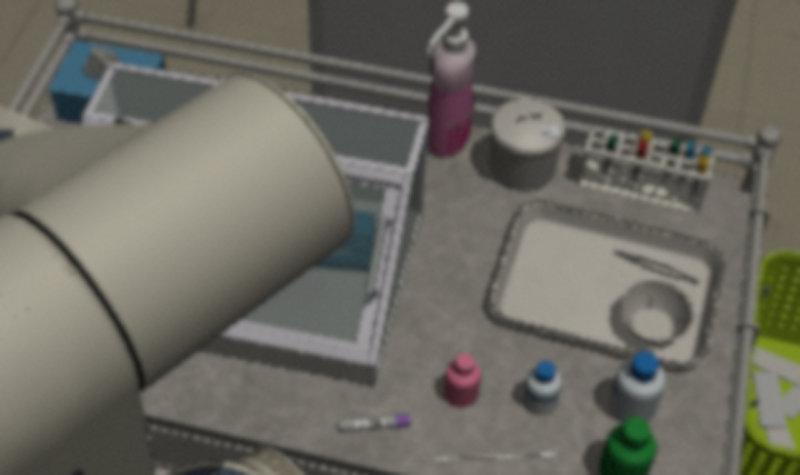

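The wrist picture (inverted) shows the left door's handle bar from about (487,212) to (474,332), the brown bottle at (390,255) and the lip's left corner at (519,92). The top crop shows the tray with corners near (490,305), (530,205), (720,245) and (700,362); its left half is free. The small saline bottle's cap is at (545,371).

Run:
```python
from h import *
import pickle
from scipy.optimize import least_squares
cw=pickle.load(open("c1.pkl","rb"));ct=r.calibration("top")
T=lambda u,v:(u/2.5+130,v/2.5+110)
W=lambda u,v:(u/1.4,v/1.4)
obs=[("wrist",cw,W(519,92),(-150,220,55)),("wrist",cw,W(489,376),(50,220,195)),("wrist",cw,W(475,427),(150,220,195)),
("top",ct,T(375,381),(-150,-220,0)),("top",ct,T(427,118),(150,-220,195)),("top",ct,T(405,172),(50,-220,195)),("top",ct,T(105,66),(150,220,195))]
def cab(x,p):
    c,s=np.cos(x[2]),np.sin(x[2]);return np.array([x[0]+c*p[0]-s*p[1],x[1]+s*p[0]+c*p[1],p[2]])
f=lambda x:np.concatenate([proj(n,cab(x,p),c)-np.array(uv) for n,c,uv,p in obs])
o=least_squares(f,[549,172,.06],loss="soft_l1");print(o.x.round(3),o.fun.round(1))
x=o.x;np.save("cab.npy",x)
n=np.array([-np.sin(np.radians(35)),0,np.cos(np.radians(35))])
print("place",cab(x,(40,120,12)))
print("bottle",atz("wrist",390/1.4,218/1.4,12,cw),atz("wrist",389/1.4,292/1.4,102,cw))
# handle bar ends: intersect with plane parallel to slope through lip top +h
for h in (33,37,40):
  for u,v in((487,212),(476,332)):
    oo,d=ray("wrist",u/1.4,v/1.4,cw); N=np.array([n[0]*np.cos(x[2]),n[0]*np.sin(x[2]),n[2]])
    P0=cab(x,(-150,0,55))+h*N; q=oo+d*((P0-oo)@N)/(d@N)
    l=q-np.array([x[0],x[1],0]);c,s=np.cos(x[2]),np.sin(x[2]);print(h,q.round(1),(c*l[0]+s*l[1]).round(1),(-s*l[0]+c*l[1]).round(1))
for u,v in((490,305),(530,205),(722,248),(700,365)):print("tray",atz("top",*T(u,v),25))
print("sal",atz("top",*T(545,371),78),atz("top",*T(543,405),3))
print("pink",atz("top",*T(462,360),70),"big",atz("top",*T(640,362),95),"bowl",atz("top",*T(652,312),30),"forc",atz("top",*T(613,252),8),atz("top",*T(698,280),8))
```

```text
[5.49e+02 1.72e+02 6.00e-02] [-4.2 -9.4  0.7  3.3  0.5 -2.7  1.8  1.6 -1.1 -1.   2.4 -0.1 -0.2  1.2]
place [581.73234082 294.18262505  12.        ]
bottle [565.6 297.5  12. ] [583.9 300.5 102. ]
33 [443.1 368.1 134.5] -94.0 202.1
33 [519.2 370.1 187.8] -17.9 199.6
37 [440.4 367.2 137.5] -96.7 201.4
37 [515.6 369.3 190.1] -21.5 198.9
40 [438.5 366.6 139.8] -98.7 200.9
40 [512.9 368.6 191.9] -24.2 198.4
tray [ 555.9 -171.5   25. ]
tray [ 740.5 -192.1   25. ]
tray [ 732.7 -463.7   25. ]
tray [ 531.9 -453.6   25. ]
sal [ 437.2 -260.6   78. ] [ 434.9 -267.     3. ]
pink [ 432.  -157.2   70. ] big [ 468.6 -371.7   95. ] bowl [ 596.  -382.3   30. ] forc [ 700.7 -318.7    8. ] [ 682.3 -439.     8. ]
```

```bash
sed -i 's/+M\[:2,2\]).round(1)/+M[:2,2])/' h.py
python3 - <<'E'
from h import *
import pickle
from scipy.optimize import least_squares
cw=pickle.load(open("c1.pkl","rb"));ct=r.calibration("top")
T=lambda u,v:(u/2.5+130,v/2.5+110)
W=lambda u,v:(u/1.4,v/1.4)
obs=[("wrist",cw,W(519,92),(-150,220,55)),("wrist",cw,W(489,376),(50,220,195)),("wrist",cw,W(475,427),(150,220,195)),
("top",ct,T(375,381),(-150,-220,0)),("top",ct,T(427,118),(150,-220,195)),("top",ct,T(405,172),(50,-220,195)),("top",ct,T(105,66),(150,220,195)),
("wrist",cw,W(390,218),(40,120,12)),("wrist",cw,W(389,291),(40,120,102))]
def cab(x,p):
    c,s=np.cos(x[2]),np.sin(x[2]);return np.array([x[0]+c*p[0]-s*p[1],x[1]+s*p[0]+c*p[1],p[2]])
f=lambda x:np.concatenate([proj(n,cab(x,p),c)-np.array(uv) for n,c,uv,p in obs])
o=least_squares(f,[549,172,.06],loss="soft_l1");print(o.x.round(3),f(o.x).round(1))
x=o.x;np.save("cab.npy",x)
n=np.array([-np.sin(np.radians(35)),0,np.cos(np.radians(35))])
print("place",cab(x,(40,120,12)))
for h in (33,40):
  for u,v in((487,212),(476,332)):
    oo,d=ray("wrist",u/1.4,v/1.4,cw); N=np.array([n[0]*np.cos(x[2]),n[0]*np.sin(x[2]),n[2]])
    P0=cab(x,(-150,0,55))+h*N; q=oo+d*((P0-oo)@N)/(d@N)
    l=q-np.array([x[0],x[1],0]);c,s=np.cos(x[2]),np.sin(x[2]);print(h,q.round(1),(c*l[0]+s*l[1]).round(1),(-s*l[0]+c*l[1]).round(1))
s=r.sense()
from scipy.spatial.transform import Rotation as R
print(s["eef_pos"],R.from_euler("xyz",s["tcp_rot"]).as_matrix().round(3))
E
```

```text
[5.52145e+02 1.75503e+02 4.00000e-02] [ 0.4 -1.8  1.6  6.1  0.1 -0.8 -0.2  1.6 -1.2 -0.8  1.7  0.   0.5 -0.4
 -0.7 10.1 -2.5  2.1]
place [587.33273543 297.00112724  12.        ]
33 [445.8 368.9 131.3] -98.5 197.5
33 [522.9 371.1 185.3] -21.4 196.6
40 [441.2 367.5 136.6] -103.2 196.2
40 [516.6 369.5 189.4] -27.7 195.3
[366.9782022  303.72914392 324.16281025] [[-0.042  0.83   0.556]
 [ 0.999  0.054 -0.005]
 [-0.034  0.555 -0.831]]
```

Emit:
jog_arm --deltas '[{"gripper": -1,"translation": [0.17,0.15,-0.24],"dr": [0.022,-0.014,0]},{"gripper": -1,"translation": [0.17,0.15,-0.24],"dr": [0,0,0]},{"gripper": -1,"translation": [0.17,0.15,-0.24],"dr": [0,0,0]},{"gripper": -1,"translation": [0.18,0.15,-0.24],"dr": [0,0,0]},{"gripper": -1,"translation": [0.13,0,-0.19],"dr": [0,0,0]},{"gripper": -1,"translation": [0.13,0,-0.19],"dr": [0,0,0]},{"gripper": -1,"translation": [0.07,0,-0.1],"dr": [0,0,0]},{"gripper": -1,"translation": [0.07,0,-0.1],"dr": [0,0,0]}]'

```text
clock: 3.38
eef_pos: [480.2, 363.4, 171.7]
tcp_rot: [2.53, -0.003, 1.606]
contact_force: [0.5, -0.5, -0.0]
opening: 1.001
```

Run:
```python
from h import *
s=r.sense();print(s["eef_pos"],s["tcp_rot"],s["qpos"],s["contact_force"],s["clock"])
w=r.grab_frame("wrist")
cv2.imwrite("pics/w2.png",cv2.resize(w,(784,588),interpolation=cv2.INTER_CUBIC))
```

```text
[480.18273551 363.35484472 171.70954001] [ 2.52970745 -0.00253434  1.60580765] [ 0.87133331  0.30909281  2.08885359 -1.00529596  0.52738848  0.10372743] [ 0.49323031 -0.5361275  -0.04665717] 3.3833
```

View pics/w2.png

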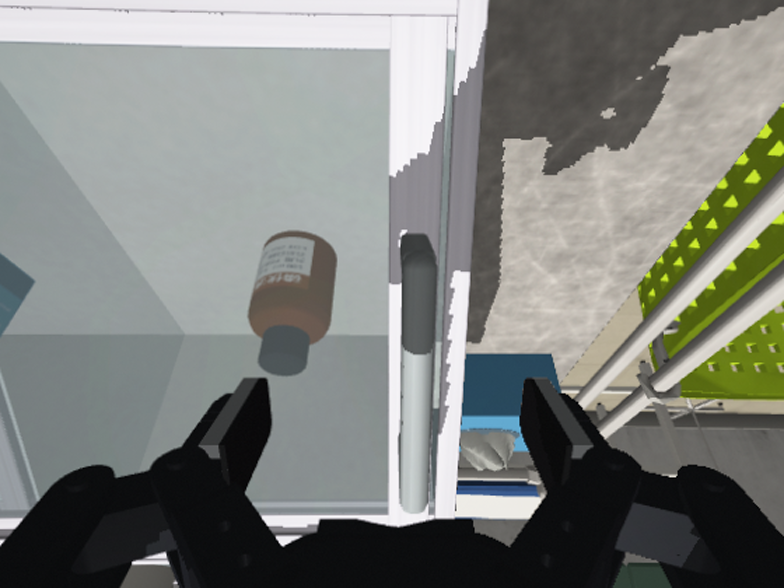

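The wrist picture shows the bar at u≈416 and the jaw centre at u≈396, so the bar lies about 7 mm to +y and between the fingers.

Emit:
jog_arm --deltas '[{"gripper": 1,"translation": [0.03,0.04,-0.05],"dr": [0,0,0]},{"gripper": 1,"translation": [0,0,0],"dr": [0,0,0]},{"gripper": 1,"translation": [0,0,0],"dr": [0,0,0]},{"gripper": 1,"translation": [0,0,0],"dr": [0,0,0]},{"gripper": 1,"translation": [0,0,0],"dr": [0,0,0]},{"gripper": 1,"translation": [0,0,0],"dr": [0,0,0]}]' --squeeze 30

```text
clock: 3.93
eef_pos: [480.9, 368.4, 167.9]
tcp_rot: [2.528, -0.004, 1.609]
contact_force: [0.2, 1.5, 0.0]
opening: 0.146
```

Emit:
jog_arm --deltas '[{"gripper": 1,"translation": [0.004,-0.1,0],"dr": [0,0,0]},{"gripper": 1,"translation": [0.008,-0.2,0],"dr": [0,0,0]},{"gripper": 1,"translation": [0.008,-0.2,0],"dr": [0,0,0]},{"gripper": 1,"translation": [0.008,-0.2,0],"dr": [0,0,0]},{"gripper": 1,"translation": [0.008,-0.2,0],"dr": [0,0,0]},{"gripper": 1,"translation": [0.008,-0.2,0],"dr": [0,0,0]},{"gripper": 1,"translation": [0.008,-0.2,0],"dr": [0,0,0]},{"gripper": 1,"translation": [0.008,-0.2,0],"dr": [0,0,0]},{"gripper": 1,"translation": [0.008,-0.2,0],"dr": [0,0,0]},{"gripper": 1,"translation": [0.004,-0.1,0],"dr": [0,0,0]}]'

```text
clock: 4.77
eef_pos: [485.8, 189.8, 167.8]
tcp_rot: [2.529, -0.011, 1.614]
contact_force: [-44.3, 47.4, 12.5]
opening: 0.12
```

Emit:
jog_arm --deltas '[{"gripper": 1,"translation": [0,-0.03,0],"dr": [0,0,0]},{"gripper": 1,"translation": [0,-0.02,0],"dr": [0,0,0]}]'

```text
clock: 4.93
eef_pos: [485.8, 189.7, 167.8]
tcp_rot: [2.529, -0.018, 1.621]
contact_force: [-37.9, 40.2, 16.4]
opening: 0.12
```

Emit:
jog_arm --deltas '[{"gripper": -1,"translation": [-0.03,0.08,0],"dr": [0,0,0]},{"gripper": -1,"translation": [0,0,0],"dr": [0,0,0]},{"gripper": -1,"translation": [0,0,0],"dr": [0,0,0]},{"gripper": -1,"translation": [0,0,0],"dr": [0,0,0]},{"gripper": -1,"translation": [-0.2,0,0.29],"dr": [0,0,0]},{"gripper": -1,"translation": [-0.2,0,0.29],"dr": [0,0,0]},{"gripper": -1,"translation": [0.1,0.33,0],"dr": [0,0,0]},{"gripper": -1,"translation": [0.1,0.33,0],"dr": [0,0,0]},{"gripper": -1,"translation": [0.1,0.33,0],"dr": [0,0,0]}]'

```text
clock: 5.68
eef_pos: [479.4, 290.7, 223.5]
tcp_rot: [2.524, -0.005, 1.606]
contact_force: [0.7, -1.2, 0.6]
opening: 0.999
```

Run:
```python
from h import *
import pickle
s=r.sense();print(s["eef_pos"],s["tcp_rot"],s["contact_force"],s["clock"])
pickle.dump(r.calibration("wrist"),open("c3.pkl","wb"))
w=r.grab_frame("wrist")
cv2.imwrite("pics/w3.png",cv2.resize(w,(784,588),interpolation=cv2.INTER_CUBIC))
```

```text
[479.38846325 290.74179527 223.51425511] [ 2.52401649 -0.00497935  1.60645674] [ 0.66252368 -1.18648512  0.63886429] 5.6833
```

View pics/w3.png

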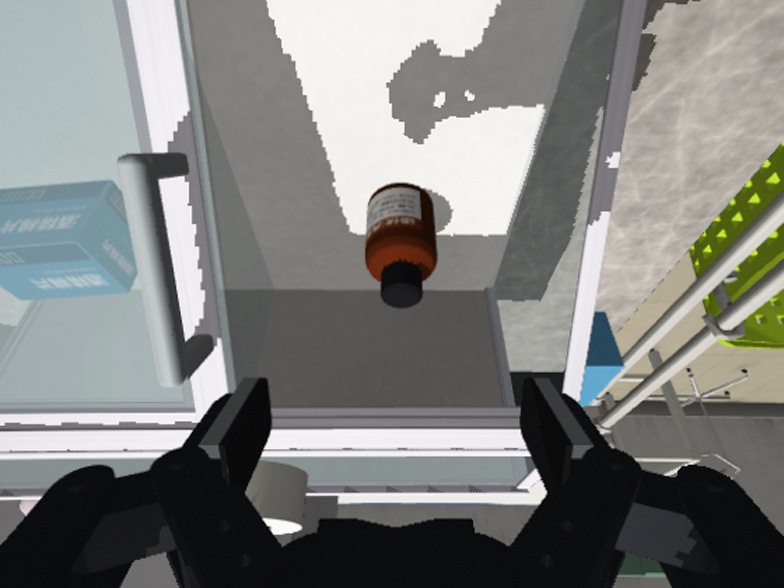

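The left compartment is open. The brown bottle stands there with its base's near edge at (400,185) and its cap top at (402,292).

Run:
```python
from h import *
import pickle
c=pickle.load(open("c3.pkl","rb"));k=1.4
print(atz("wrist",402/k,292/k,102,c),atz("wrist",401/k,185/k,12,c))
x0=np.array([580,297]);
for X in (570,575,580,585,590):
  print(X,(proj("wrist",(X,297,102),c)*k).round(),(proj("wrist",(X-26,297,12),c)*k).round())
s=r.sense();from scipy.spatial.transform import Rotation as R
print(R.from_euler("xyz",s["tcp_rot"]).as_matrix().round(3))
```

```text
[575.  299.4 102. ] [561.1 299.3  12. ]
570 [399. 287.] [399. 166.]
575 [398. 292.] [399. 172.]
580 [398. 296.] [398. 177.]
585 [398. 301.] [398. 183.]
590 [398. 305.] [398. 188.]
[[-0.039  0.814  0.58 ]
 [ 0.999  0.027  0.03 ]
 [ 0.009  0.58  -0.814]]
```

Emit:
jog_arm --deltas '[{"gripper": -1,"translation": [-0.12,0.03,0],"dr": [0,0,0]},{"gripper": -1,"translation": [0.18,0.01,-0.255],"dr": [0,0,0]},{"gripper": -1,"translation": [0.18,0.01,-0.255],"dr": [0,0,0]},{"gripper": -1,"translation": [0.18,0.01,-0.255],"dr": [0,0,0]},{"gripper": -1,"translation": [0.18,0.01,-0.255],"dr": [0,0,0]},{"gripper": -1,"translation": [0.18,0.01,-0.255],"dr": [0,0,0]},{"gripper": -1,"translation": [0.1,0,-0.14],"dr": [0,0,0]},{"gripper": -1,"translation": [0.09,0,-0.12],"dr": [0,0,0]}]'

```text
clock: 6.4
eef_pos: [581.4, 302.9, 79.9]
tcp_rot: [2.559, 0.007, 1.601]
contact_force: [0.0, -0.3, 1.3]
opening: 1.001
```

Emit:
jog_arm --deltas '[{"gripper": 1,"translation": [0,0,0],"dr": [0,0,0]},{"gripper": 1,"translation": [0,0,0],"dr": [0,0,0]},{"gripper": 1,"translation": [0,0,0],"dr": [0,0,0]},{"gripper": 1,"translation": [0,0,0],"dr": [0,0,0]}]' --squeeze 40

```text
clock: 6.73
eef_pos: [580.0, 303.7, 82.5]
tcp_rot: [2.557, 0.006, 1.602]
contact_force: [0.0, -0.7, -1.9]
opening: 0.591
```

Emit:
jog_arm --deltas '[{"gripper": 1,"translation": [-0.1,0,0.14],"dr": [0,0,0]},{"gripper": 1,"translation": [-0.19,-0.01,0.265],"dr": [0,0,0]},{"gripper": 1,"translation": [-0.19,-0.01,0.265],"dr": [0,0,0]},{"gripper": 1,"translation": [-0.19,-0.01,0.265],"dr": [0,0,0]},{"gripper": 1,"translation": [-0.19,-0.01,0.265],"dr": [0,0,0]},{"gripper": 1,"translation": [-0.19,-0.01,0.265],"dr": [0,0,0]},{"gripper": 1,"translation": [-0.1,0,0.2],"dr": [0,0,0]},{"gripper": 1,"translation": [0,-0.1,0.3],"dr": [0,0,0]},{"gripper": 1,"translation": [0,-0.2,0.25],"dr": [0,0,0]}]'

```text
clock: 7.48
eef_pos: [464.1, 270.1, 305.6]
tcp_rot: [2.556, 0.004, 1.606]
contact_force: [1.5, -0.3, -2.1]
opening: 0.597
```

Run:
```python
from h import *
s=r.sense();print(s["eef_pos"],s["tcp_rot"],s["qpos"],s["contact_force"],s["opening"])
```

```text
[464.08236843 270.13885676 305.56434714] [2.55620849 0.00381698 1.60614915] [ 0.73882513 -0.02041011  2.09935776 -0.60160131  0.68903262 -0.4695245 ] [ 1.50236504 -0.25507589 -2.08484179] 0.5965309904443258
```

Emit:
jog_arm --deltas '[{"gripper": 1,"translation": [0.06,-0.2,0.12],"dr": [0,0,-0.015]},{"gripper": 1,"translation": [0.11,-0.35,0.12],"dr": [0,0,-0.015]},{"gripper": 1,"translation": [0.11,-0.35,0],"dr": [0,0,-0.015]},{"gripper": 1,"translation": [0.11,-0.35,0],"dr": [0,0,-0.015]},{"gripper": 1,"translation": [0.11,-0.35,0],"dr": [0,0,-0.015]},{"gripper": 1,"translation": [0.11,-0.35,0],"dr": [0,0,-0.015]},{"gripper": 1,"translation": [0.11,-0.35,0],"dr": [0,0,-0.015]},{"gripper": 1,"translation": [0.11,-0.35,0],"dr": [0,0,-0.015]},{"gripper": 1,"translation": [0.11,-0.35,0],"dr": [0,0,-0.015]},{"gripper": 1,"translation": [0.11,-0.35,0],"dr": [0,0,-0.015]},{"gripper": 1,"translation": [0.11,-0.35,0],"dr": [0,0,-0.015]},{"gripper": 1,"translation": [0.11,-0.35,0],"dr": [0,0,-0.015]}]'

```text
clock: 8.48
eef_pos: [591.6, -137.6, 327.7]
tcp_rot: [2.557, 0.006, 1.319]
contact_force: [0.4, 0.3, -1.4]
opening: 0.594
```

Emit:
jog_arm --deltas '[{"gripper": 1,"translation": [0.13,-0.35,-0.05],"dr": [0,0,-0.015]},{"gripper": 1,"translation": [0.13,-0.35,-0.1],"dr": [0,0,-0.015]},{"gripper": 1,"translation": [0.1,-0.25,-0.25],"dr": [0,0,0]},{"gripper": 1,"translation": [0,0,-0.35],"dr": [0,0,0]},{"gripper": 1,"translation": [0,0,-0.35],"dr": [0,0,0]},{"gripper": 1,"translation": [0,0,-0.35],"dr": [0,0,0]},{"gripper": 1,"translation": [0,0,0],"dr": [0,0,0]}]'

```text
clock: 9.07
eef_pos: [623.5, -229.1, 174.7]
tcp_rot: [2.57, 0.005, 1.273]
contact_force: [-1.3, 1.1, -3.2]
opening: 0.589
```

Run:
```python
from h import *
s=r.sense();print(s["eef_pos"],s["tcp_rot"],s["qpos"],s["contact_force"],s["opening"])
cv2.imwrite("pics/t4.png",cv2.resize(r.grab_frame("top")[110:300,130:450],None,fx=2.5,fy=2.5,interpolation=cv2.INTER_CUBIC))
cv2.imwrite("pics/w4.png",r.grab_frame("wrist"))
a=cv2.imread("pics/t4.png");b=cv2.imread("pics/w4.png")
b=cv2.resize(b,(400,300));a=cv2.resize(a[:,300:],(399,379))
m=np.zeros((380,800,3),np.uint8);m[:300,:400]=b;m[:379,400:799]=a;cv2.imwrite("pics/m4.png",m)
```

```text
[ 623.49293976 -229.05703069  174.68939942] [2.56984314 0.00476483 1.27284697] [-0.37141536  0.32829109  2.02470979  0.16391947  0.22068274 -1.7951917 ] [-1.31187793  1.07163081 -3.185113  ] 0.5894599771129294
```

View pics/m4.png

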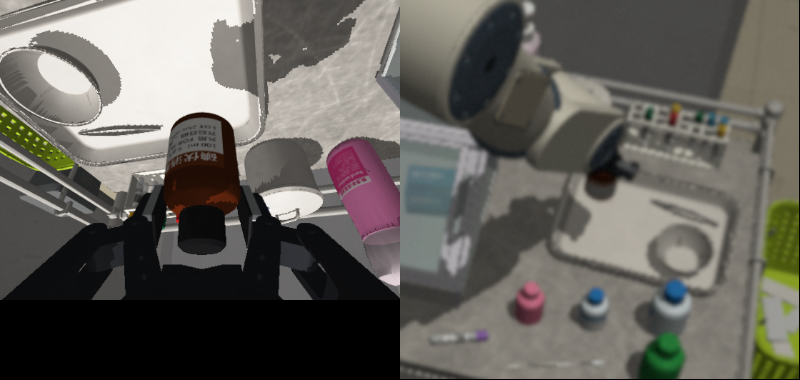

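Emit:
jog_arm --deltas '[{"gripper": 1,"translation": [0.19,-0.05,-0.1],"dr": [0,0,0]},{"gripper": 1,"translation": [0.19,-0.05,-0.2],"dr": [0,0,0]},{"gripper": 1,"translation": [0.1,-0.05,-0.2],"dr": [0,0,0]},{"gripper": 1,"translation": [0,0,-0.1],"dr": [0,0,0]},{"gripper": 1,"translation": [0,0,0],"dr": [0,0,0]}]'

```text
clock: 9.58
eef_pos: [677.4, -245.9, 123.5]
tcp_rot: [2.556, 0.006, 1.273]
contact_force: [-1.1, 0.4, -1.9]
opening: 0.597
```

Run:
```python
from h import *
s=r.sense();print(s["eef_pos"],s["tcp_rot"],s["qpos"],s["contact_force"],s["opening"])
```

```text
[ 677.42449484 -245.92745375  123.47723756] [2.55620128 0.0055061  1.2732069 ] [-0.36461472  0.48026701  1.93907824  0.23221463  0.14137353 -1.85969943] [-1.14616651  0.43591847 -1.9322159 ] 0.5971197820012828
```

Emit:
jog_arm --deltas '[{"gripper": 1,"translation": [0,0,0],"dr": [0,0,0.04]},{"gripper": 1,"translation": [0,0,0],"dr": [0,0,0.04]},{"gripper": 1,"translation": [0,0,0],"dr": [0,0,0.04]},{"gripper": 1,"translation": [0,0,0],"dr": [0,0,0.04]},{"gripper": 1,"translation": [0,0,0],"dr": [0,0,0.04]},{"gripper": 1,"translation": [0,0,-0.1],"dr": [0,0,0]},{"gripper": 1,"translation": [0,0,-0.1],"dr": [0,0,0]},{"gripper": 1,"translation": [0,0,-0.1],"dr": [0,0,0]}]'

```text
clock: 10.25
eef_pos: [677.2, -246.9, 95.7]
tcp_rot: [2.557, 0.008, 1.519]
contact_force: [0.8, -0.1, -0.8]
opening: 0.595
```

Run:
```python
from h import *
s=r.sense();print(s["eef_pos"],s["tcp_rot"],s["qpos"],s["contact_force"],s["opening"])
```

```text
[ 677.18198817 -246.89141565   95.73105485] [2.5565961  0.00840303 1.51917019] [-0.4414614   0.53630154  1.92759436  1.0277587   0.23984022 -2.91979388] [ 0.76921019 -0.06810426 -0.82177064] 0.5952221779188926
```

Emit:
jog_arm --deltas '[{"gripper": 1,"translation": [0,0,0],"dr": [0,0,-0.03]},{"gripper": 1,"translation": [0,0,0],"dr": [0,0,-0.03]},{"gripper": 1,"translation": [0,0,-0.07],"dr": [0,0,0]},{"gripper": 1,"translation": [0,0,-0.07],"dr": [0,0,0]},{"gripper": 1,"translation": [0,0,-0.04],"dr": [0,0,0]},{"gripper": 1,"translation": [0,0,0],"dr": [0,0,0]}]'

```text
clock: 10.75
eef_pos: [676.7, -246.2, 76.5]
tcp_rot: [2.558, 0.007, 1.425]
contact_force: [-0.4, -0.7, -0.6]
opening: 0.596
```

Run:
```python
from h import *
s=r.sense();print(s["eef_pos"],s["tcp_rot"],s["qpos"],s["contact_force"],s["opening"])
```

```text
[ 676.72193166 -246.16039693   76.4732517 ] [2.55839911 0.00685235 1.42522149] [-0.41269824  0.56328707  1.94342521  1.12888751  0.15532802 -2.92314819] [-0.35883948 -0.73545828 -0.58653149] 0.596485493548039
```

Emit:
jog_arm --deltas '[{"gripper": 1,"translation": [0,0,0],"dr": [0,0,-0.02]},{"gripper": 1,"translation": [0,0,-0.03],"dr": [0,0,0]},{"gripper": 1,"translation": [0,0,-0.02],"dr": [0,0,0]},{"gripper": 1,"translation": [0,0,0],"dr": [0,0,0]}]'

```text
clock: 11.08
eef_pos: [677.2, -246.6, 72.1]
tcp_rot: [2.557, 0.007, 1.393]
contact_force: [-0.2, 1.5, 1.7]
opening: 0.593
```

Run:
```python
from h import *
s=r.sense();print(s["eef_pos"],s["tcp_rot"],s["qpos"],s["contact_force"],s["opening"])
```

```text
[ 677.24907336 -246.56862109   72.10432225] [2.55732073 0.00703185 1.39339381] [-0.4031741   0.57031057  1.94630563  1.16232738  0.12867367 -2.92312415] [-0.16523374  1.50673039  1.71068051] 0.5933063515943443
```

Emit:
jog_arm --deltas '[{"gripper": 1,"translation": [0,0,-0.01],"dr": [0,0,0]},{"gripper": -1,"translation": [0,0,0],"dr": [0,0,0]},{"gripper": -1,"translation": [0,0,0],"dr": [0,0,0]},{"gripper": -1,"translation": [0,0,0],"dr": [0,0,0]},{"gripper": -1,"translation": [0,0,0],"dr": [0,0,0]},{"gripper": -1,"translation": [-0.08,0.015,0.125],"dr": [0,0,0]},{"gripper": -1,"translation": [-0.13,0.025,0.2],"dr": [0,0,0]},{"gripper": -1,"translation": [-0.13,0.025,0.2],"dr": [0,0,0]},{"gripper": -1,"translation": [-0.13,0.025,0.2],"dr": [0,0,0]},{"gripper": -1,"translation": [-0.16,0.025,0.25],"dr": [0,0,0]}]'

```text
clock: 11.92
eef_pos: [611.2, -234.6, 164.8]
tcp_rot: [2.565, 0.007, 1.393]
contact_force: [-0.1, -0.1, -0.3]
opening: 1.0
```

Run:
```python
from h import *
import pickle
s=r.sense();print(s["eef_pos"],s["tcp_rot"],s["qpos"],s["contact_force"],s["opening"])
pickle.dump(r.calibration("wrist"),open("c5.pkl","wb"))
b=r.grab_frame("wrist");a=r.grab_frame("top")[130:290,270:450]
m=np.zeros((420,800,3),np.uint8);m[:300,:400]=cv2.resize(b,(400,300));m[:355,400:]=cv2.resize(a,(400,355),interpolation=cv2.INTER_CUBIC);cv2.imwrite("pics/m5.png",m)
```

```text
[ 611.17273604 -234.61515861  164.77340516] [2.56466738 0.00691276 1.3925948 ] [-0.43282189  0.33669669  2.04680422  0.60181515  0.2349238  -2.37805972] [-0.07090322 -0.09034964 -0.30425229] 1.0003680973328357
```

View pics/m5.png

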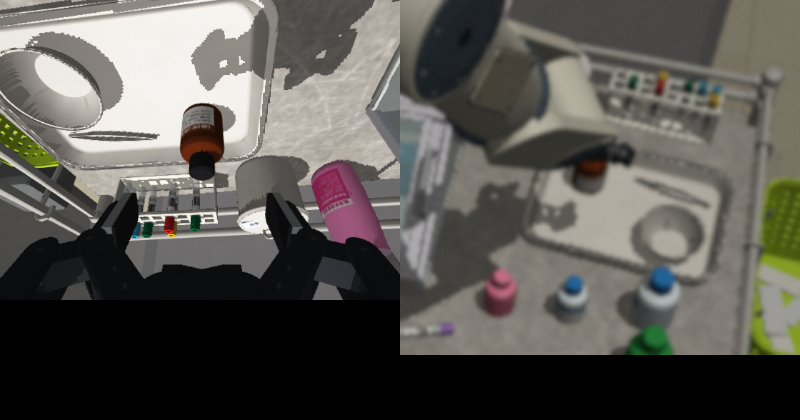

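The wrist and top pictures show the brown bottle upright in the tray's free half, with the bowl and forceps unmoved. Next I fit a quick kinematic model to choose a tilt that is feasible for both the saline pick and the placing.

```bash
cat > k.py <<'E'
import numpy as np
from scipy.optimize import least_squares
from scipy.spatial.transform import Rotation as R
D=[([-1.1634,.3536,1.6340,0,1.1552,-.0024],[248.9,-572.9,255.6],[-3.14158,.00126,-1.161]),
([1.01142078,-0.09990818,2.13281926,-0.65936666,0.88596447,-0.24179396],[366.8,304.7,322.8],[2.55062,.03209,1.6128]),
([.87133,.30909,2.08885,-1.00530,.52739,.10373],[480.2,363.35,171.7],[2.52971,-.00253,1.60581]),
([.73883,-.02041,2.09936,-.60160,.68903,-.46952],[464.1,270.1,305.6],[2.55621,.00382,1.60615]),
([-.37142,.32829,2.02471,.16392,.22068,-1.79519],[623.5,-229.06,174.7],[2.56984,.00476,1.27285]),
([-.36461,.48027,1.93908,.23221,.14137,-1.85970],[677.4,-245.9,123.5],[2.55620,.00551,1.27321]),
([-.40317,.57031,1.94631,1.16233,.12867,-2.92312],[677.25,-246.57,72.1],[2.55732,.00703,1.39339]),
([-.43282,.33670,2.04680,.60182,.23492,-2.37806],[611.2,-234.6,164.8],[2.56467,.00691,1.39259])]
Rz=lambda a:R.from_euler("z",a);Ry=lambda a:R.from_euler("y",a)
def fk(q,p):
    a,d,L1,e,L2,Lt=p
    A=Rz(q[0])*Ry(q[1]);P=Rz(q[0]).apply([a,0,d])+A.apply([0,0,L1]);A=A*Ry(q[2]);P=P+A.apply([e,0,L2])
    A=A*Rz(q[3])*Ry(q[4]);P=P+A.apply([0,0,Lt]);return P,A*Rz(q[5])
def err(p): 
    return np.concatenate([fk(q,p)[0]-np.array(x) for q,x,_ in D])
P=least_squares(err,[0,300,400,0,400,200]).x
OFF=[(fk(q,P)[1].inv()*R.from_euler("xyz",o)) for q,x,o in D]
LIM=np.array([[-2.63,2.63],[-.92,2.1],[.06,2.66],[-1.3,4.44],[0,2.69],[-3.02,3.02]])
def ik(x,Rt,q0=None):
    best=None
    for s in ([q0] if q0 is not None else [D[2][0],D[6][0],D[0][0],[0,.5,1.9,1.5,.3,0],[0,.5,1.9,2.5,.3,0],[.4,.5,1.9,-.8,.3,2],[-.4,.5,1.9,.5,.3,-2]]):
        f=lambda q:np.r_[(fk(q,P)[0]-x)/10,(Rt.inv()*fk(q,P)[1]*OFF[0]).as_rotvec()*10]
        o=least_squares(f,np.clip(s,LIM[:,0]+.01,LIM[:,1]-.01),bounds=LIM.T)
        if best is None or o.cost<best[0]-1e-6: best=(o.cost,o.x)
    return best
E
python3 - <<'E'
from k import *
print(P.round(1),err(P).round(1).reshape(-1,3).max(0)); print([np.round(o.as_rotvec(),3) for o in OFF])
for name,xy,zs in (("sal",(437,-262),(55,)),("cab",(583,299),(67,))):
  for tilt in(35,28,22,16):
    for yaw in (-40,-20,0,20,40):
      for fl in(0,1):
        t=np.radians(tilt);g=np.radians(yaw)
        zt=np.array([np.sin(t)*np.cos(g),np.sin(t)*np.sin(g),-np.cos(t)]);xt=np.array([-np.sin(g),np.cos(g),0])*(1-2*fl)
        M=R.from_matrix(np.c_[xt,np.cross(zt,xt),zt]);x=np.array([*xy,zs[0]-5+5])-6*zt
        c,q=ik(x,M)
        if c<1e-3:print(name,tilt,yaw,"AB"[1-fl],q.round(2))
E
```

```text
[  1.3 290.6 567.   56.6 492.5 315.5] [ 0.6 -0.1  0.3]
[array([-0.   , -0.   , -3.142]), array([ 0.   , -0.   ,  3.142]), array([0.   , 0.   , 3.142]), array([0.   , 0.   , 3.142]), array([-0.   ,  0.   ,  3.142]), array([-0.   ,  0.   , -3.142]), array([-0.   ,  0.   , -3.142]), array([ 0.   , -0.   , -3.142])]
sal 35 -40 B [-0.45  0.43  2.41  3.59  0.33  1.35]
sal 35 -40 A [-0.45  0.43  2.41  3.59  0.33 -1.79]
sal 35 -20 B [-0.65  0.43  2.41  2.6   0.33  1.84]
sal 35 -20 A [-0.65  0.43  2.41  2.6   0.33 -1.3 ]
sal 35 0 B [-0.8   0.45  2.34  1.8   0.44  2.19]
sal 35 0 A [-0.8   0.45  2.34  1.8   0.44 -0.95]
sal 35 20 B [-0.89  0.49  2.23  1.28  0.6   2.32]
sal 35 20 A [-0.89  0.49  2.23  1.28  0.6  -0.82]
sal 35 40 B [-0.91  0.54  2.1   0.94  0.79  2.32]
sal 35 40 A [-0.91  0.54  2.1   0.94  0.79 -0.82]
sal 28 -40 B [-0.47  0.39  2.34  4.1   0.13  0.82]
sal 28 -20 B [-0.62  0.4   2.34  2.06  0.14  2.41]
sal 28 -20 A [-0.62  0.4   2.34  2.06  0.14 -0.74]
sal 28 0 B [-0.74  0.42  2.29  1.38  0.33  2.66]
sal 28 0 A [-0.74  0.42  2.29  1.38  0.33 -0.48]
sal 28 20 B [-0.82  0.45  2.2   1
[... 2149 characters left out ...]
 0.41 -0.53]
cab 22 0 A [ 0.57  0.52  1.94 -0.54  0.41  2.61]
cab 22 20 B [ 0.5   0.5   1.97 -0.2   0.29 -1.24]
cab 22 20 A [ 0.5   0.5   1.97 -0.2   0.29  1.9 ]
cab 22 40 B [ 0.42  0.51  1.96  0.33  0.32 -2.14]
cab 22 40 A [0.42 0.51 1.96 0.33 0.32 1.  ]
cab 16 -40 B [ 0.6   0.59  1.76 -0.4   0.76  0.02]
cab 16 -20 B [ 0.58  0.56  1.83 -0.39  0.63 -0.34]
cab 16 -20 A [ 0.58  0.56  1.83 -0.39  0.63  2.8 ]
cab 16 0 B [ 0.54  0.53  1.87 -0.29  0.51 -0.79]
cab 16 0 A [ 0.54  0.53  1.87 -0.29  0.51  2.36]
cab 16 20 B [ 0.49  0.52  1.9  -0.09  0.45 -1.35]
cab 16 20 A [ 0.49  0.52  1.9  -0.09  0.45  1.79]
cab 16 40 B [ 0.44  0.52  1.89  0.16  0.46 -1.96]
cab 16 40 A [0.44 0.52 1.89 0.16 0.46 1.18]
```

```bash
cat >> k.py <<'E'
def ori(tilt,yaw):
    t,g=np.radians(tilt),np.radians(yaw)
    zt=np.array([np.sin(t)*np.cos(g),np.sin(t)*np.sin(g),-np.cos(t)]);xt=np.array([-np.sin(g),np.cos(g),0])
    return R.from_matrix(np.c_[xt,np.cross(zt,xt),zt]),zt
def plan(gp,tilt,yaw,back,s):
    M,zt=ori(tilt,yaw);x=np.array(gp)-(6+back)*zt
    c,q=ik(x,M,np.array(s["qpos"]))
    dr=(M*R.from_euler("xyz",s["tcp_rot"]).inv()).as_rotvec()/(np.pi/2)
    print("tcp",x.round(1),"d",((x-s["eef_pos"])/100).round(3),"dr",dr.round(3),"q",q.round(2),"cost %.1e"%c,"z",zt.round(3))
E
python3 - <<'E'
from k import *
from rig import r
s=r.sense()
for yaw in(-45,-55):
  for b in(150,100,0): plan((437,-262,48),24,yaw,b,s)
E
```

```text
tcp [ 392.1 -217.1  190.5] d [-2.198  0.181  0.22 ] dr [ 0.054  0.091 -0.386] q [-0.4   0.01  2.32 -0.36  0.45 -0.89] cost 4.2e-27 z [ 0.288 -0.288 -0.914]
tcp [ 406.5 -231.5  144.8] d [-2.054  0.038 -0.237] dr [ 0.054  0.091 -0.386] q [-0.42  0.14  2.32 -0.48  0.32 -0.77] cost 5.1e-28 z [ 0.288 -0.288 -0.914]
tcp [ 435.3 -260.3   53.5] d [-1.766 -0.25  -1.15 ] dr [ 0.054  0.091 -0.386] q [-0.46  0.41  2.3  -1.27  0.14 -0.  ] cost 4.3e-23 z [ 0.288 -0.288 -0.914]
tcp [ 400.6 -210.   190.5] d [-2.113  0.253  0.22 ] dr [ 0.062  0.087 -0.497] q [-0.31  0.04  2.29 -0.51  0.53 -0.52] cost 5.4e-28 z [ 0.233 -0.333 -0.914]
tcp [ 412.3 -226.7  144.8] d [-1.996  0.086 -0.237] dr [ 0.062  0.087 -0.497] q [-0.34  0.16  2.3  -0.63  0.41 -0.41] cost 8.9e-21 z [ 0.233 -0.333 -0.914]
tcp [ 435.6 -260.    53.5] d [-1.763 -0.247 -1.15 ] dr [ 0.062  0.087 -0.497] q [-0.4   0.41  2.28 -1.18  0.23  0.12] cost 6.5e-28 z [ 0.233 -0.333 -0.914]
```

Run:
```python
from k import *
from rig import r
s=r.sense()
for b in(150,0): plan((437,-262,50),22,-50,b,s)
for b in(0,100,200): plan((585,299,62),22,0,b,s)
```

```text
tcp [ 399.4 -217.2  194.6] d [-2.125  0.18   0.261] dr [ 0.069  0.109 -0.441] q [-0.37  0.03  2.27 -0.36  0.53 -0.79] cost 4.4e-21 z [ 0.241 -0.287 -0.927]
tcp [ 435.6 -260.3   55.6] d [-1.763 -0.25  -1.129] dr [ 0.069  0.109 -0.441] q [-0.44  0.4   2.27 -0.92  0.2  -0.26] cost 8.6e-28 z [ 0.241 -0.287 -0.927]
tcp [582.8 299.   67.6] d [-0.291  5.343 -1.009] dr [0.017 0.126 0.113] q [ 0.57  0.53  1.93 -0.54  0.4  -0.52] cost 1.3e-28 z [ 0.375  0.    -0.927]
tcp [545.3 299.  160.3] d [-0.666  5.343 -0.082] dr [0.017 0.126 0.113] q [ 0.61  0.34  1.96 -0.42  0.56 -0.64] cost 4.4e-27 z [ 0.375  0.    -0.927]
tcp [507.8 299.  253. ] d [-1.041  5.343  0.845] dr [0.017 0.126 0.113] q [ 0.65  0.17  1.94 -0.34  0.75 -0.7 ] cost 6.3e-28 z [ 0.375  0.    -0.927]
```

Emit:
jog_arm --deltas '[{"gripper": -1,"translation": [-0.26,0.02,0.06],"dr": [0.01,0.016,-0.055]},{"gripper": -1,"translation": [-0.26,0.02,0.06],"dr": [0.01,0.016,-0.055]},{"gripper": -1,"translation": [-0.26,0.02,0.06],"dr": [0.01,0.016,-0.055]},{"gripper": -1,"translation": [-0.27,0.02,0.04],"dr": [0.01,0.016,-0.055]},{"gripper": -1,"translation": [-0.27,0.02,0.04],"dr": [0.01,0.016,-0.055]},{"gripper": -1,"translation": [-0.27,0.03,0],"dr": [0.01,0.015,-0.055]},{"gripper": -1,"translation": [-0.27,0.03,0],"dr": [0.01,0.014,-0.055]},{"gripper": -1,"translation": [-0.27,0.02,0],"dr": [0,0,-0.055]},{"gripper": -1,"translation": [0,0,0],"dr": [0,0,0]}]'

```text
clock: 12.77
eef_pos: [435.5, -216.5, 180.3]
tcp_rot: [2.727, -0.024, 0.83]
contact_force: [-0.6, -0.4, 0.4]
opening: 1.002
```

Run:
```python
from k import *
from h import *
import pickle
s=r.sense();print(s["eef_pos"],s["qpos"].round(2))
c=r.calibration("wrist");pickle.dump(c,open("c6.pkl","wb"))
w=r.grab_frame("wrist");cv2.imwrite("pics/w6.png",cv2.resize(w,(784,588),interpolation=cv2.INTER_CUBIC))
for b in(150,0): plan((437,-262,50),22,-50,b,s)
for p in((437,-262,0),(437,-262,80)):print((proj("wrist",p,c)*1.4).round())
```

```text
[ 435.5014429  -216.54966299  180.31345035] [-0.39  0.09  2.26 -0.3   0.41 -0.96]
tcp [ 399.4 -217.2  194.6] d [-0.361 -0.007  0.143] dr [ 0.003  0.025 -0.083] q [-0.37  0.03  2.27 -0.36  0.53 -0.79] cost 3.3e-28 z [ 0.241 -0.287 -0.927]
tcp [ 435.6 -260.3   55.6] d [ 1.000e-03 -4.370e-01 -1.248e+00] dr [ 0.003  0.025 -0.083] q [-0.44  0.4   2.27 -0.92  0.2  -0.26] cost 1.5e-28 z [ 0.241 -0.287 -0.927]
[341. 209.]
[330. 288.]
```

View pics/w6.png

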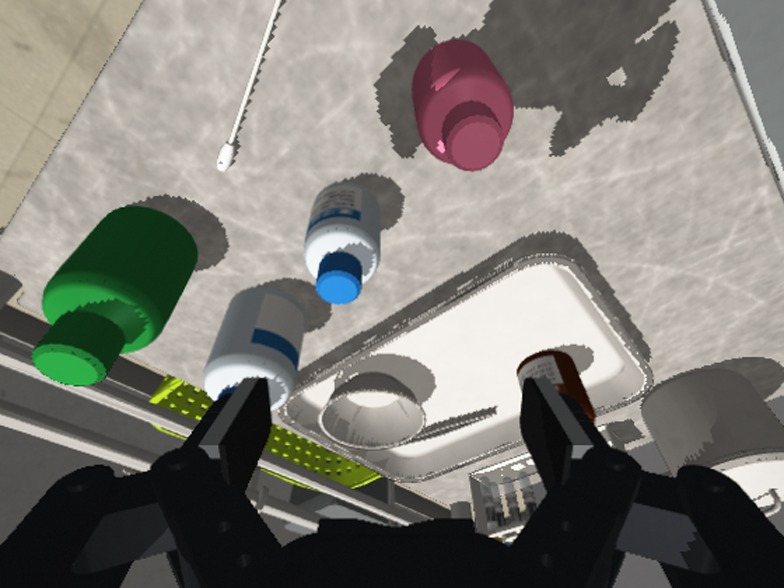

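The small saline bottle's cap top is at (339,285) and its body at (343,225). The big white bottle is farther off at (250,350), clear of the jaws.

Run:
```python
from k import *
from h import *
import pickle
c=pickle.load(open("c6.pkl","rb"));g=atz("wrist",339/1.4,285/1.4,80,c);print(g)
b=np.array([437,-262]);
for p in ([*g[:2],0],[*g[:2],80]):print((proj("wrist",p,c)*1.4).round())
s=r.sense()
for b in(120,60,0): plan((g[0],g[1],50),22,-50,b,s)
```

```text
[ 438.6 -256.9   80. ]
[348. 206.]
[339. 285.]
tcp [ 408.3 -220.7  166.8] d [-0.298 -0.038 -0.143] dr [ 0.004  0.026 -0.088] q [-0.37  0.1   2.28 -0.42  0.46 -0.72] cost 1.2e-24 z [ 0.241 -0.287 -0.927]
tcp [ 422.7 -238.   111.2] d [-0.154 -0.21  -0.699] dr [ 0.004  0.026 -0.088] q [-0.4   0.25  2.28 -0.58  0.31 -0.57] cost 3.3e-28 z [ 0.241 -0.287 -0.927]
tcp [ 437.2 -255.2   55.6] d [-0.009 -0.382 -1.255] dr [ 0.004  0.026 -0.088] q [-0.43  0.4   2.27 -0.93  0.2  -0.24] cost 1.2e-28 z [ 0.241 -0.287 -0.927]
```

Emit:
jog_arm --deltas '[{"gripper": -1,"translation": [-0.15,-0.02,-0.07],"dr": [0.002,0.013,-0.044]},{"gripper": -1,"translation": [-0.15,-0.02,-0.07],"dr": [0.002,0.013,-0.044]},{"gripper": -1,"translation": [0.048,-0.057,-0.185],"dr": [0,0,0]},{"gripper": -1,"translation": [0.048,-0.057,-0.185],"dr": [0,0,0]},{"gripper": -1,"translation": [0.048,-0.057,-0.185],"dr": [0,0,0]},{"gripper": -1,"translation": [0.048,-0.057,-0.185],"dr": [0,0,0]},{"gripper": -1,"translation": [0.024,-0.029,-0.093],"dr": [0,0,0]},{"gripper": -1,"translation": [0,0,0],"dr": [0,0,0]}]'

```text
clock: 13.48
eef_pos: [431.9, -247.7, 82.2]
tcp_rot: [2.758, 0.001, 0.7]
contact_force: [-1.5, 0.4, -0.1]
opening: 1.002
```

Run:
```python
from k import *
from rig import r
s=r.sense();print(s["qpos"].round(2),s["contact_force"])
plan((438.5,-257.5,50),22,-50,0,s)
```

```text
[-0.42  0.33  2.27 -0.72  0.25 -0.45] [-1.54246981  0.44013761 -0.05181041]
tcp [ 437.1 -255.8   55.6] d [ 0.052 -0.081 -0.267] dr [ 0.    -0.001 -0.001] q [-0.43  0.4   2.27 -0.93  0.2  -0.24] cost 4.3e-29 z [ 0.241 -0.287 -0.927]
```

Emit:
jog_arm --deltas '[{"gripper": -1,"translation": [0.02,-0.03,-0.1],"dr": [0,0,0]},{"gripper": -1,"translation": [0.02,-0.03,-0.1],"dr": [0,0,0]},{"gripper": -1,"translation": [0.012,-0.021,-0.067],"dr": [0,0,0]},{"gripper": -1,"translation": [0,0,0],"dr": [0,0,0]},{"gripper": 1,"translation": [0,0,0],"dr": [0,0,0]},{"gripper": 1,"translation": [0,0,0],"dr": [0,0,0]},{"gripper": 1,"translation": [0,0,0],"dr": [0,0,0]},{"gripper": 1,"translation": [0,0,0],"dr": [0,0,0]},{"gripper": 1,"translation": [0,0,0],"dr": [0,0,0]}]' --squeeze 40

```text
clock: 14.23
eef_pos: [436.9, -255.7, 58.7]
tcp_rot: [2.754, -0.0, 0.699]
contact_force: [-2.2, 2.4, 5.4]
opening: 0.517
```

Run:
```python
from k import *
from rig import r
s=r.sense();print(s["eef_pos"],s["tcp_rot"],s["opening"],s["contact_force"])
M=R.from_euler("xyz",s["tcp_rot"]).as_matrix();print(M[:,2],(s["eef_pos"]+6*M[:,2]).round(1))
```

```text
[ 436.91442934 -255.68006836   58.68700789] [ 2.75428144e+00 -2.46560070e-04  6.98786085e-01] 0.5170497272369063 [-2.15549936  2.41718779  5.44576151]
[ 0.24314506 -0.28902932 -0.92592793] [ 438.4 -257.4   53.1]
```

Emit:
jog_arm --deltas '[{"gripper": 1,"translation": [0,0,0.1],"dr": [0,0,0]},{"gripper": 1,"translation": [0,0,0.25],"dr": [0,0,0]},{"gripper": 1,"translation": [0,0,0.35],"dr": [0,0,0]},{"gripper": 1,"translation": [0,0,0.38],"dr": [0,0,0]},{"gripper": 1,"translation": [0,0,0.38],"dr": [0,0,0]},{"gripper": 1,"translation": [0,0.05,0.38],"dr": [0,0,0]},{"gripper": 1,"translation": [0,0.1,0.35],"dr": [0,0,0.02]},{"gripper": 1,"translation": [0,0.2,0.3],"dr": [0,0,0.036]},{"gripper": 1,"translation": [0.04,0.3,0.1],"dr": [0,0,0.036]},{"gripper": 1,"translation": [0.04,0.35,0],"dr": [0,0,0.036]},{"gripper": 1,"translation": [0.04,0.35,0],"dr": [0,0,0.036]},{"gripper": 1,"translation": [0.04,0.35,0],"dr": [0,0,0.036]}]'

```text
clock: 15.23
eef_pos: [451.9, -84.0, 317.2]
tcp_rot: [2.755, -0.001, 1.015]
contact_force: [1.5, 0.3, -0.5]
opening: 0.512
```

Emit:
jog_arm --deltas '[{"gripper": 1,"translation": [0.04,0.35,0],"dr": [0,0,0.036]},{"gripper": 1,"translation": [0.04,0.35,0],"dr": [0,0,0.036]},{"gripper": 1,"translation": [0.04,0.35,0],"dr": [0,0,0.036]},{"gripper": 1,"translation": [0.04,0.35,0],"dr": [0,0,0.036]},{"gripper": 1,"translation": [0.04,0.35,0],"dr": [0,0,0.036]},{"gripper": 1,"translation": [0.04,0.35,0],"dr": [0,0,0.036]},{"gripper": 1,"translation": [0.04,0.35,0],"dr": [0,0,0.036]},{"gripper": 1,"translation": [0.04,0.35,0],"dr": [0,0,0.036]},{"gripper": 1,"translation": [0.04,0.35,0],"dr": [0,0,0.036]},{"gripper": 1,"translation": [0.04,0.25,0],"dr": [0,0,0.036]},{"gripper": 1,"translation": [0,0,0],"dr": [0,0,0]}]'

```text
clock: 16.15
eef_pos: [492.6, 258.4, 316.9]
tcp_rot: [2.755, -0.002, 1.585]
contact_force: [-0.4, 0.3, -0.8]
opening: 0.512
```

Run:
```python
from k import *
from h import *
s=r.sense();print(s["qpos"].round(2),s["contact_force"],s["opening"],s["tcp_rot"],s["eef_pos"])
for b in(200,100,0):plan((581,300,65.5),22.2,2.3,b,s)
w=r.grab_frame("wrist");cv2.imwrite("pics/w7.png",cv2.resize(w,(784,588),interpolation=cv2.INTER_CUBIC))
```

```text
[ 0.6   0.04  1.94 -0.28  0.85 -0.84] [-0.36456469  0.31787042 -0.83137359] 0.5124668071605378 [ 2.75521241e+00 -1.90407973e-03  1.58494187e+00] [492.6315321  258.3899805  316.86428995]
tcp [503.2 296.9 256.2] d [ 0.106  0.385 -0.606] dr [-0.001 -0.001  0.017] q [ 0.65  0.16  1.96 -0.33  0.73 -0.75] cost 4.5e-24 z [ 0.378  0.015 -0.926]
tcp [541.  298.4 163.6] d [ 0.483  0.4   -1.532] dr [-0.001 -0.001  0.017] q [ 0.61  0.33  1.97 -0.4   0.54 -0.69] cost 2.0e-25 z [ 0.378  0.015 -0.926]
tcp [578.7 299.9  71.1] d [ 0.861  0.415 -2.458] dr [-0.001 -0.001  0.017] q [ 0.57  0.52  1.95 -0.53  0.39 -0.57] cost 7.8e-24 z [ 0.378  0.015 -0.926]
```

Emit:
jog_arm --deltas '[{"gripper": 1,"translation": [0.04,0.19,-0.2],"dr": [0,0,0.017]},{"gripper": 1,"translation": [0.04,0.19,-0.2],"dr": [0,0,0]},{"gripper": 1,"translation": [0.026,0,-0.2],"dr": [0,0,0]},{"gripper": 1,"translation": [0.087,0.003,-0.213],"dr": [0,0,0]},{"gripper": 1,"translation": [0.087,0.003,-0.213],"dr": [0,0,0]},{"gripper": 1,"translation": [0.087,0.003,-0.213],"dr": [0,0,0]},{"gripper": 1,"translation": [0.087,0.003,-0.213],"dr": [0,0,0]},{"gripper": 1,"translation": [0.087,0.003,-0.213],"dr": [0,0,0]},{"gripper": 1,"translation": [0.087,0.003,-0.213],"dr": [0,0,0]},{"gripper": 1,"translation": [0.087,0.003,-0.213],"dr": [0,0,0]},{"gripper": 1,"translation": [0,0,0],"dr": [0,0,0]}]'

```text
clock: 17.12
eef_pos: [563.0, 292.1, 103.8]
tcp_rot: [2.76, 0.003, 1.603]
contact_force: [-0.7, -0.3, -1.6]
opening: 0.511
```

Run:
```python
from k import *
from h import *
s=r.sense();print(s["qpos"].round(2),s["contact_force"],s["opening"])
for b in(0,):plan((581,300,65.5),22.2,2.3,b,s)
```

```text
[ 0.57  0.45  1.97 -0.47  0.44 -0.63] [-0.65229958 -0.27873579 -1.63963192] 0.511337833260141
tcp [578.7 299.9  71.1] d [ 0.157  0.078 -0.328] dr [ 0.002 -0.004  0.005] q [ 0.57  0.52  1.95 -0.53  0.39 -0.57] cost 1.6e-24 z [ 0.378  0.015 -0.926]
```

Emit:
jog_arm --deltas '[{"gripper": 1,"translation": [0.05,0.03,-0.1],"dr": [0.002,-0.004,0]},{"gripper": 1,"translation": [0.05,0.03,-0.1],"dr": [0,0,0]},{"gripper": 1,"translation": [0.05,0.02,-0.09],"dr": [0,0,0]},{"gripper": 1,"translation": [0,0,-0.02],"dr": [0,0,0]},{"gripper": 1,"translation": [0,0,0],"dr": [0,0,0]}]'

```text
clock: 17.53
eef_pos: [578.9, 302.1, 76.2]
tcp_rot: [2.75, -0.002, 1.604]
contact_force: [-0.6, 0.0, -1.4]
opening: 0.513
```

Emit:
jog_arm --deltas '[{"gripper": 1,"translation": [0,0,-0.04],"dr": [0,0,0]},{"gripper": 1,"translation": [0,0,-0.01],"dr": [0,0,0]},{"gripper": 1,"translation": [0,0,0],"dr": [0,0,0]}]'

```text
clock: 17.78
eef_pos: [578.8, 302.3, 71.5]
tcp_rot: [2.749, -0.002, 1.605]
contact_force: [-0.5, 0.4, -1.7]
opening: 0.512
```

Emit:
jog_arm --deltas '[{"gripper": 1,"translation": [0,0,-0.02],"dr": [0,0,0]},{"gripper": 1,"translation": [0,0,0],"dr": [0,0,0]}]'

```text
clock: 17.95
eef_pos: [579.6, 302.7, 70.7]
tcp_rot: [2.747, -0.003, 1.605]
contact_force: [-2.5, -2.2, 7.5]
opening: 0.511
```

Emit:
jog_arm --deltas '[{"gripper": -1,"translation": [0,0,0],"dr": [0,0,0]},{"gripper": -1,"translation": [0,0,0],"dr": [0,0,0]},{"gripper": -1,"translation": [0,0,0],"dr": [0,0,0]},{"gripper": -1,"translation": [0,0,0],"dr": [0,0,0]},{"gripper": -1,"translation": [0,0,0],"dr": [0,0,0]},{"gripper": -1,"translation": [-0.06,0,0.14],"dr": [0,0,0]},{"gripper": -1,"translation": [-0.1,-0.003,0.24],"dr": [0,0,0]},{"gripper": -1,"translation": [-0.1,-0.003,0.24],"dr": [0,0,0]},{"gripper": -1,"translation": [-0.12,-0.003,0.29],"dr": [0,0,0]},{"gripper": -1,"translation": [-0.12,-0.003,0.29],"dr": [0,0,0]},{"gripper": -1,"translation": [-0.16,-0.15,0.3],"dr": [0,-0.07,0]},{"gripper": -1,"translation": [-0.2,-0.3,0.1],"dr": [0,-0.07,0]}]'

```text
clock: 18.95
eef_pos: [501.6, 266.6, 232.0]
tcp_rot: [2.551, 0.0, 1.602]
contact_force: [1.4, -0.8, 0.2]
opening: 1.001
```

Run:
```python
from k import *
from h import *
s=r.sense();print(s["qpos"].round(2),s["contact_force"],s["opening"])
# handle: gripped at TCP ~ (485.8,189.7,167.8)
M,zt=ori(35,2.3)
for b in(70,0):plan(np.array([485.8,189.7,167.8])+6*zt,35,2.3,b,s)
w=r.grab_frame("wrist");cv2.imwrite("pics/w8.png",cv2.resize(w,(784,588),interpolation=cv2.INTER_CUBIC))
```

```text
[ 0.67  0.13  2.13 -0.76  0.51 -0.32] [ 1.35067995 -0.79922937  0.24816456] 1.0008571137839442
tcp [445.7 188.1 225.1] d [-0.559 -0.785 -0.068] dr [ 0.001 -0.013  0.006] q [ 0.6  -0.01  2.32 -0.83  0.42 -0.31] cost 7.8e-24 z [ 0.573  0.023 -0.819]
tcp [485.8 189.7 167.8] d [-0.158 -0.769 -0.642] dr [ 0.001 -0.013  0.006] q [ 0.54  0.17  2.31 -1.2   0.3   0.03] cost 1.3e-27 z [ 0.573  0.023 -0.819]
```

View pics/w8.png

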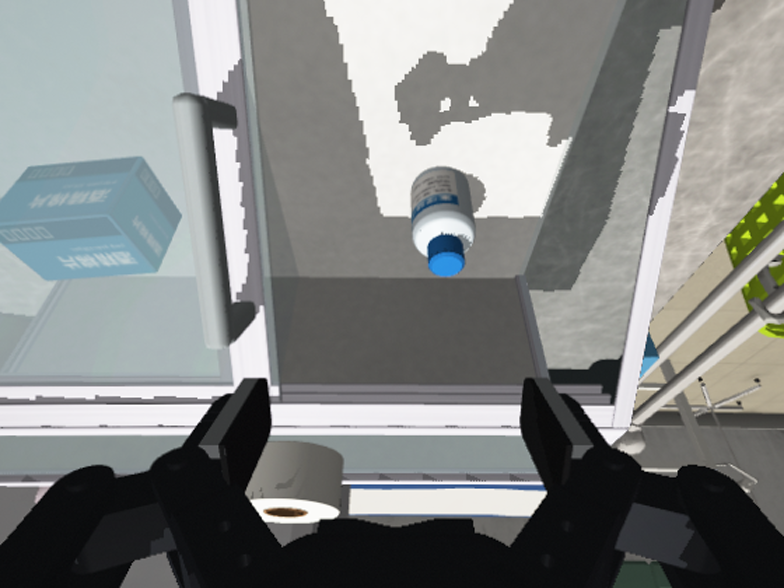

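The saline bottle stands upright in the compartment the brown one left, with its cap at (446,262). The door handle is at about (205,215), still at the open stop.

Emit:
jog_arm --deltas '[{"gripper": -1,"translation": [-0.2,-0.25,0.02],"dr": [0,-0.013,0.006]},{"gripper": -1,"translation": [-0.2,-0.26,0],"dr": [0,0,0]},{"gripper": -1,"translation": [-0.16,-0.26,-0.09],"dr": [0,0,0]},{"gripper": -1,"translation": [0.1,0.004,-0.14],"dr": [0,0,0]},{"gripper": -1,"translation": [0.1,0.004,-0.14],"dr": [0,0,0]},{"gripper": -1,"translation": [0.1,0.004,-0.14],"dr": [0,0,0]},{"gripper": -1,"translation": [0,0,0],"dr": [0,0,0]}]'

```text
clock: 19.58
eef_pos: [474.1, 187.8, 175.7]
tcp_rot: [2.543, 0.009, 1.61]
contact_force: [-1.0, -0.7, 0.2]
opening: 1.004
```

Run:
```python
from k import *
from h import *
s=r.sense();print(s["qpos"].round(2),s["contact_force"],s["opening"])
M,zt=ori(35,2.3)
plan(np.array([485.5,191,168])+6*zt,35,2.3,0,s)
```

```text
[ 0.55  0.14  2.31 -1.08  0.33 -0.08] [-1.01922319 -0.71953996  0.24136336] 1.003716495685095
tcp [485.5 191.  168. ] d [ 0.114  0.032 -0.077] dr [ 0.006 -0.008  0.001] q [ 0.54  0.17  2.31 -1.2   0.3   0.03] cost 1.4e-28 z [ 0.573  0.023 -0.819]
```

Emit:
jog_arm --deltas '[{"gripper": -1,"translation": [0.06,0.02,-0.04],"dr": [0.003,-0.004,0]},{"gripper": -1,"translation": [0.05,0.01,-0.035],"dr": [0.003,0,0]},{"gripper": 1,"translation": [0,0,0],"dr": [0,0,0]},{"gripper": 1,"translation": [0,0,0],"dr": [0,0,0]},{"gripper": 1,"translation": [0,0,0],"dr": [0,0,0]},{"gripper": 1,"translation": [0,0,0],"dr": [0,0,0]},{"gripper": 1,"translation": [0,0,0],"dr": [0,0,0]},{"gripper": 1,"translation": [0,0,0],"dr": [0,0,0]}]' --squeeze 30

```text
clock: 20.25
eef_pos: [484.7, 191.3, 170.4]
tcp_rot: [2.534, -0.001, 1.611]
contact_force: [-1.1, -3.6, 1.7]
opening: 0.149
```

Emit:
jog_arm --deltas '[{"gripper": 1,"translation": [-0.003,0.1,0],"dr": [0,0,0]},{"gripper": 1,"translation": [-0.006,0.2,0],"dr": [0,0,0]},{"gripper": 1,"translation": [-0.006,0.2,0],"dr": [0,0,0]},{"gripper": 1,"translation": [-0.006,0.2,0],"dr": [0,0,0]},{"gripper": 1,"translation": [-0.006,0.2,0],"dr": [0,0,0]},{"gripper": 1,"translation": [-0.006,0.2,0],"dr": [0,0,0]},{"gripper": 1,"translation": [-0.006,0.2,0],"dr": [0,0,0]},{"gripper": 1,"translation": [-0.006,0.2,0],"dr": [0,0,0]},{"gripper": 1,"translation": [-0.006,0.2,0],"dr": [0,0,0]},{"gripper": 1,"translation": [0,0.05,0],"dr": [0,0,0]},{"gripper": 1,"translation": [0,0,0],"dr": [0,0,0]}]'

```text
clock: 21.17
eef_pos: [480.3, 368.8, 170.6]
tcp_rot: [2.533, -0.003, 1.612]
contact_force: [9.2, 1.9, -3.1]
opening: 0.118
```

Push gently against the stop to be sure it's fully shut.

Emit:
jog_arm --deltas '[{"gripper": 1,"translation": [0,0.02,0],"dr": [0,0,0]},{"gripper": 1,"translation": [0,0.01,0],"dr": [0,0,0]},{"gripper": 1,"translation": [0,0,0],"dr": [0,0,0]}]'

```text
clock: 21.42
eef_pos: [480.3, 370.0, 170.6]
tcp_rot: [2.533, -0.002, 1.61]
contact_force: [7.2, 1.3, -2.1]
opening: 0.119
```

Emit:
jog_arm --deltas '[{"gripper": 1,"translation": [0,0.02,0],"dr": [0,0,0]},{"gripper": 1,"translation": [0,0.02,0],"dr": [0,0,0]},{"gripper": 1,"translation": [0,0,0],"dr": [0,0,0]}]'

```text
clock: 21.67
eef_pos: [480.3, 370.8, 170.5]
tcp_rot: [2.533, 0.004, 1.606]
contact_force: [5.4, -11.4, 6.9]
opening: 0.121
```

Emit:
jog_arm --deltas '[{"gripper": -1,"translation": [0,0,0],"dr": [0,0,0]},{"gripper": -1,"translation": [0,0,0],"dr": [0,0,0]},{"gripper": -1,"translation": [0,0,0],"dr": [0,0,0]},{"gripper": -1,"translation": [0,0,0],"dr": [0,0,0]},{"gripper": -1,"translation": [0,0,0],"dr": [0,0,0]},{"gripper": -1,"translation": [-0.1,-0.004,0.14],"dr": [0,0,0]},{"gripper": -1,"translation": [-0.17,-0.006,0.25],"dr": [0,0,0]},{"gripper": -1,"translation": [-0.17,-0.006,0.25],"dr": [0,0,0]},{"gripper": -1,"translation": [-0.17,-0.006,0.25],"dr": [0,0,0]},{"gripper": -1,"translation": [-0.17,-0.2,0.25],"dr": [0,0,0]},{"gripper": -1,"translation": [0,-0.2,0.1],"dr": [0,0,0]},{"gripper": -1,"translation": [0,0,0],"dr": [0,0,0]}]'

```text
clock: 22.67
eef_pos: [401.1, 329.7, 296.7]
tcp_rot: [2.532, -0.003, 1.611]
contact_force: [0.3, 0.6, -0.3]
opening: 1.003
```

Run:
```python
from h import *
s=r.sense();print(s["eef_pos"],s["clock"],s["contact_force"])
b=r.grab_frame("wrist");a=r.grab_frame("top")[120:290,150:450]
m=np.zeros((600,784,3),np.uint8);m[:340,:453]=cv2.resize(b,(453,340));m[341:,:457]=cv2.resize(a,(457,259));z=cv2.resize(b[20:290,300:480],(320,480));m[:480,460:780]=z
cv2.imwrite("pics/m9.png",m)
```

```text
[401.11132513 329.70863419 296.66773004] 22.6667 [ 0.27609363  0.61382526 -0.31923638]
```

View pics/m9.png

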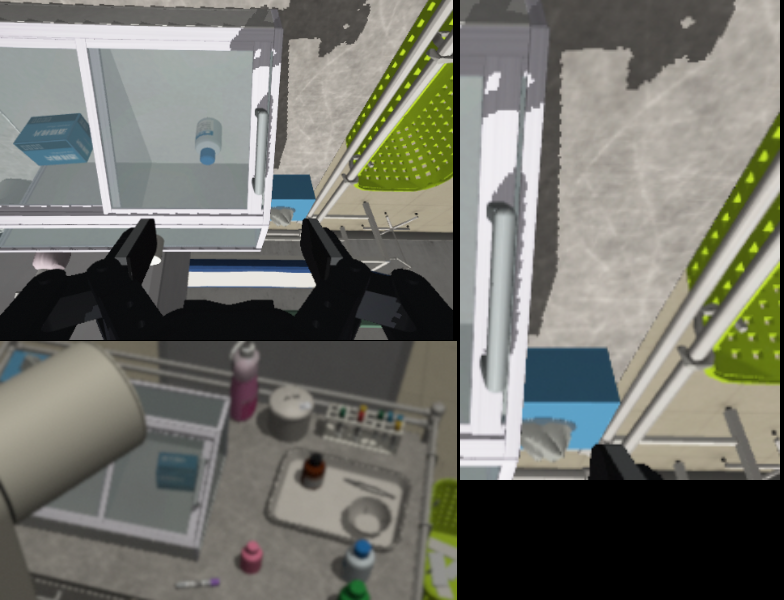

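The final picture shows the door shut with its handle back at the outer edge, the saline upright behind it and the pad box in place. The brown bottle is upright in the tray, and the bowl and forceps are unmoved.

```bash
python3 -c "
from rig import r
print(r.sign_off())"
```

```text
the job is handed in; nothing more can be done
None
```

The job is handed in at about 22.7 s, under the 67 s limit. I slid the left door open and stood the brown bottle upright in the tray's free half. I then stood the small white saline bottle upright in the left compartment and slid the door shut.

**Last checks:**
- The final pictures show both bottles upright and the pad box, gallipot and forceps where they were. The gripper is open and clear of everything.
- The door met its stop with about 11 N when I pushed it shut, and the handle is back at the outer edge. It came to rest at y = 370.8 mm, 2.4 mm past where I first gripped the handle, and I took that as fully shut.

**What disagreed or came close:**
- **Door opening:** pushing the door against its open stop gave about 66 N at the wrist for a moment. This was through the gripped handle and well below the 120 N limit.
- **Bottle heights:** several moves fell a few mm short, so I set both bottles down by contact force rather than by the planned height.
- **Brown bottle position:** my estimates of its place in the cabinet differed by about 10 mm in x. The grasp still held.

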